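# Find the empty bay by pressing its cover and push it open

## Robot

A 6-joint arm with a two-finger parallel gripper is mounted at the origin on the work surface. World frame = base frame: x ahead of the robot, y to its left, z up, the work surface at z = 0. Lengths are in mm, angles in rad, forces in N, time in s.
With the tool pointing down it reaches from about 275 to 875 mm from the base axis. Payload 12.5 kg.
Tool frame: the origin (TCP) lies on the front face of the gripper's body, between the roots of the fingers; the fingertips stand 73 mm ahead of it and the grasp point (between the pads) lies 54 mm ahead of it (bot.tcp_to_grasp is the distance from the TCP to the grasp point, in mm); x points along the fingers, z is the direction in which the jaws open and shut, and the axes are right-handed (so a half turn about x gives the same grasp; the last joint's range is limited). The gripper opens to 85 mm and grips with 20 to 120 N. Pads are 22 mm wide; open, the fingers measure 114 mm over their backs; the gripper's body (76 mm by 85 mm) begins 54 mm behind the grasp point. The pads swing forward as they close: fully open they stand 13 mm farther back than shut.
Start: joints at [1.239, 0.351, 1.652, -0, 1.139, -0.085], TCP at [134.335, 533.328, 303.89] pointing down, gripper open.
Joint ranges: [-2.75, 2.75], [-0.79, 2.1], [0.01, 2.65], [-1.57, 4.71], [0.07, 3.14], [-2.87, 2.87]. Speed limits (rad/s): [2.22, 2.22, 2.79, 3.14, 3.14, 3.14].

## Interface

Orientations are given as a unit quaternion [w, x, y, z].
In Python, from station import bot gives the robot as it stands. The module is installed in compiled form; this text tells all that it offers.
- The arm moves only by the tool arm_command, never from a script. Its argument "moves" is text: rows parted by semicolons, each of 6 numbers parted by spaces: the shift along the tool's x, y, z in mm, then the turn, a rotation vector about the tool's x, y, z in rad. A call has 1 to 12 rows; each row is the pose to reach, as a shift and turn from the pose measured when the call began, along the tool's axes at that moment; what a row does not reach only later rows make up. A row lasts 1/12 s, in which the tool goes at most 41.7 mm and 7.16 degrees, less where a joint would pass 70% of its speed; a pose out of reach is approached as far as the arm can. A call with a gripper value outside its range is refused whole. "hand" is the gripper command: -1 is shut, 1 is fully open, values between are in proportion, set as the call begins (left out, the last holds). The fingers move at their own pace and stop on an object; "force" is the grip in N (left out, the last holds). Time passes only in rows, so rows that repeat a pose let the fingers close. It gives the time, the measured TCP pose, the force and the opening at its end, in the units of the state.
- bot.get_obs(): the state, without advancing time (a new reading comes with each control period).
- bot.capture(name): name is "side" or "top" or "wrist"; returns (picture, depth): 420x560x3 uint8, red, green, blue; 420x560 float32, mm along the optical axis (not along the pixel's ray), 0 where there is no reading.
- bot.camera_model(name): a dict with "fx", "fy", "cx", "cy" (pixels), "T" (4x4, takes a point from camera to world coordinates); the wrist camera has in their place "mount" (4x4, takes a point from camera to tool coordinates, whose origin is the TCP and whose axes are the tool frame's). Camera axes: x right, y up, looking along -z (the intrinsics and any distortion apply to the point x, -y, -z); pixel columns grow to the right and rows downward; lengths in mm; the calibration is good to about 2 mm. A picture is of the moment at which its call begins: read the wrist's pose just before it. camera_model takes no time and is no camera call.
- bot.close_job(): hands the job in, once; it reports no verdict.
The state is a dict: "time_s": time; "q": joint angles; "joint_vel": joint speeds; "joint_torque": joint torques, N m; "tcp_pos": TCP position; "tcp_rot": TCP orientation; "ft_force": force on the tool from outside, world axes, zero at the start; "moment": the same for the moment, N m; "width": opening from 0.0 (shut) to 1.0 (fully open).
Only numpy, scipy, OpenCV 4.12 (cv2) and the standard library are available. Lean on these libraries where they do the work, as an engineer would, in place of code of your own. Each camera call takes 0.05 s, during which the arm holds its last target. There are 200 camera calls.

## Task

One of the four bays in the test fixture is empty. With the fingertips, gently press the yellow dot on the blue covers one after another until you find the cover that tips, then push that cover's raised end over until it stands fully open, upright, and leave it so with the others shut. Do not force a cover that will not give, and do not pick up or shift the screwdriver, the enclosure or the flux bottle.

Things in the scene. Friction and masses are not known exactly. Their poses are not given: they have to be found in the camera images.
- fixture: grey test fixture fixed to the bench, 132 (its x) x 355 (y) x 70 mm high; origin at the centre of its underside, z up, +x side away from the robot. In its top, four bays with identical blue covers 1 to 4, centred at x 0, y = +127.5, +42.5, -42.5, -127.5 mm. Three bays hold a module under the dotted end; one, a different one each time, is empty: 72 mm wide, 47 mm from hinge to back wall, 50 mm deep there
- cover1_hinge (a point): centre of cover 1's hinge, 68 mm above the bench, 2 mm under the cover's top, marked by two thin black lines. The cover is a flat plate 100 (x) x 70 (y) x 4 mm, flush with the fixture's top at 70 mm, tilting like a see-saw about this y axis; it reaches 45 mm from here to the dotted end (fixture's +x) and 55 mm to the plain end (robot's side), which rises and cannot be pressed down
- cover1 (a joint): tilt of cover 1 in rad: 0 shut and level, grows as the dotted end sinks into the bay and the plain end rises, stops at 1.5 (upright, plain end 55 mm above the hinge). Over a module it gives less than 4 mm at the dot, springily (about 2 mm at 8 N); over the empty bay it tilts under about 2 N at the dot and friction keeps it where it is left
- cover1_dot (a point): yellow dot, 16 mm across, on the top face of cover 1, 30 mm from its hinge: where to press. Moves with the cover; its x points from hinge to dot, its z out of the top face
- cover2_hinge (a point): centre of cover 2's hinge, 68 mm above the bench, 2 mm under the cover's top, marked by two thin black lines. The cover is a flat plate 100 (x) x 70 (y) x 4 mm, flush with the fixture's top at 70 mm, tilting like a see-saw about this y axis; it reaches 45 mm from here to the dotted end (fixture's +x) and 55 mm to the plain end (robot's side), which rises and cannot be pressed down
- cover2 (a joint): tilt of cover 2 in rad: 0 shut and level, grows as the dotted end sinks into the bay and the plain end rises, stops at 1.5 (upright, plain end 55 mm above the hinge). Over a module it gives less than 4 mm at the dot, springily (about 2 mm at 8 N); over the empty bay it tilts under about 2 N at the dot and friction keeps it where it is left
- cover2_dot (a point): yellow dot, 16 mm across, on the top face of cover 2, 30 mm from its hinge: where to press. Moves with the cover; its x points from hinge to dot, its z out of the top face
- cover3_hinge (a point): centre of cover 3's hinge, 68 mm above the bench, 2 mm under the cover's top, marked by two thin black lines. The cover is a flat plate 100 (x) x 70 (y) x 4 mm, flush with the fixture's top at 70 mm, tilting like a see-saw about this y axis; it reaches 45 mm from here to the dotted end (fixture's +x) and 55 mm to the plain end (robot's side), which rises and cannot be pressed down
- cover3 (a joint): tilt of cover 3 in rad: 0 shut and level, grows as the dotted end sinks into the bay and the plain end rises, stops at 1.5 (upright, plain end 55 mm above the hinge). Over a module it gives less than 4 mm at the dot, springily (about 2 mm at 8 N); over the empty bay it tilts under about 2 N at the dot and friction keeps it where it is left
- cover3_dot (a point): yellow dot, 16 mm across, on the top face of cover 3, 30 mm from its hinge: where to press. Moves with the cover; its x points from hinge to dot, its z out of the top face
- cover4_hinge (a point): centre of cover 4's hinge, 68 mm above the bench, 2 mm under the cover's top, marked by two thin black lines. The cover is a flat plate 100 (x) x 70 (y) x 4 mm, flush with the fixture's top at 70 mm, tilting like a see-saw about this y axis; it reaches 45 mm from here to the dotted end (fixture's +x) and 55 mm to the plain end (robot's side), which rises and cannot be pressed down
- cover4 (a joint): tilt of cover 4 in rad: 0 shut and level, grows as the dotted end sinks into the bay and the plain end rises, stops at 1.5 (upright, plain end 55 mm above the hinge). Over a module it gives less than 4 mm at the dot, springily (about 2 mm at 8 N); over the empty bay it tilts under about 2 N at the dot and friction keeps it where it is left
- cover4_dot (a point): yellow dot, 16 mm across, on the top face of cover 4, 30 mm from its hinge: where to press. Moves with the cover; its x points from hinge to dot, its z out of the top face
- driver: screwdriver about 160 mm long lying on the bench on the robot's side of the fixture; bystander, origin on the bench under its middle, x along its length
- enclosure: open aluminium enclosure half, 75 x 110 x 35 mm, on the bench beyond the fixture; bystander, origin at the centre of its underside
- flux: small amber flux bottle, 36 mm across and 85 mm tall, standing beside the -y end of the fixture; bystander, origin at the centre of its underside

How it is judged:
By the outcome, as a careful person would: the job done as asked, in the order asked, and still so for the second after the job is handed in, with the robot touching nothing.
It also fails if it takes over 51 s, if anything falls off the work surface, if the arm or the gripper's body presses on something with over 40 N, if the wrist force passes 120 N, or if a joint passes its speed limit or range.

## Working session

There is one attempt and no reset: what is moved stays moved. The work goes in short steps, Python scripts to look and compute and a tool call to move; the robot and the scene stay as the last step left them, time stands still between calls to the robot, and variables do not carry over. Pictures are saved under pics/ and viewed, about 8 in all and at most 12, crops included, and the job is handed in when it is done.

Besides the shell and the picture viewer there is one more tool, called as name(argument=value, ...) on one line, values as JSON. arm_command: Moves the arm, as the interface text tells. Its arguments: {"type":"object","properties":{"moves":{"type":"string"},"hand":{"type":"number"},"force":{"type":"number"}},"required":["moves"]}

```bash
mkdir -p pics
cat > h.py <<'E'
import numpy as np, cv2
from scipy.spatial.transform import Rotation as R
from station import bot
def rot(q): return R.from_quat([q[1],q[2],q[3],q[0]]).as_matrix()
def ray(cam,u,v,z):
    m=bot.camera_model(cam);T=np.array(m["T"])
    d=T[:3,:3]@np.array([(u-m["cx"])/m["fx"],-(v-m["cy"])/m["fy"],-1]);o=T[:3,3]
    return o+d*(z-o[2])/d[2]
def save(n,im): cv2.imwrite("pics/"+n,cv2.cvtColor(im,cv2.COLOR_RGB2BGR))
def yellow(im):
    h=cv2.cvtColor(im,cv2.COLOR_RGB2HSV)
    m=cv2.inRange(h,(20,120,120),(35,255,255))
    n,_,s,c=cv2.connectedComponentsWithStats(m)
    return [(c[i].round(1),s[i,4]) for i in range(1,n) if s[i,4]>8]
E
python3 - <<'E'
from h import *
o=bot.get_obs();print(o)
print(rot(o["tcp_rot"]).round(3))
for c in("top","side"):
    im,d=bot.capture(c);save(c+"0.png",im);m=bot.camera_model(c);print({k:(np.round(v,3).tolist()) if not isinstance(v,str) else v for k,v in m.items()})
    for p,a in yellow(im): print(c,p,a,ray(c,*p,70).round(1))
print(bot.camera_model("wrist"))
E
```

```text
{'time_s': 0.0, 'q': array([ 1.23941490e+00,  3.51236267e-01,  1.65242288e+00,  6.98089466e-06,
        1.13908186e+00, -8.45828705e-02]), 'joint_vel': array([-0.00044452,  0.00078235,  0.00042094, -0.00069063,  0.00129384,
        0.00018771]), 'joint_torque': array([ 1.70178596e-04, -5.06107950e+01, -2.91407186e+01, -8.69911673e-05,
        4.52792941e-03,  8.16634653e-07]), 'tcp_pos': array([134.25123842, 533.11377472, 303.35881319]), 'tcp_rot': array([ 0.55740029, -0.43487367,  0.5580831 ,  0.43443418]), 'ft_force': array([-0.10858711,  0.44376149, -0.62084138]), 'moment': array([ 0.05277878, -0.0634982 ,  0.02919613]), 'width': 0.9966800886049337}
[[-0.    -0.97   0.244]
 [-0.001  0.244  0.97 ]
 [-1.     0.    -0.001]]
{'fx': 391.606, 'fy': 391.606, 'cx': 276.422, 'cy': 206.034, 'T': [[-0.004, 0.995, -0.104, 486.252], [-0.999, 0.001, 0.051, -19.89], [0.051, 0.104, 0.993, 725.314], [0.0, 0.0, 0.0, 1.0]]}
top [218.2 173.7] 63 [609.6  44.8  70. ]
top [268.2 179.8] 64 [599.6 -39.6  70. ]
top [318.  186.1] 66 [ 589.1 -124.4   70. ]
top [367.2 192.2] 61 [ 578.9 -209.    70. ]
{'fx': 458.861, 'fy': 458.861, 'cx': 282.772, 'cy': 210.722, 'T': [[-0.996, 0.078, -0.038, 512.002], [-0.085, -0.785, 0.614, 561.69], [0.019, 0.615, 0.789, 846.681], [0.0, 0.0, 0.0, 1.0]]}
side [346.4   8.9] 180 [ 412.2 -900.    70. ]
side [267.6 180.9] 11 [ 590.3 -124.4   70. ]
side [259.  209.5] 16 [600.  -40.9  70. ]
side [249.2 241.5] 18 [610.3  43.3  70. ]
{'fx': 367.21048764666233, 'fy': 367.21048764666233, 'cx': 280.73212791897953, 'cy': 218.82770207195074, 'mount': array([[ 9.86742820e-04,  3.15788185e-01, -9.48829199e-01,
        -6.96229576e+01],
       [-1.35242122e-03,  9.48829214e-01,  3.15786784e-01,
         8.06897592e+01],
       [ 9.99998599e-01,  9.71616397e-04,  1.36332906e-03,
         4.49006068e-01],
       [ 0.00000000e+00,  0.00000000e+00,  0.00000000e+00,
         1.00000000e+00]])}
```

View pics/top0.png

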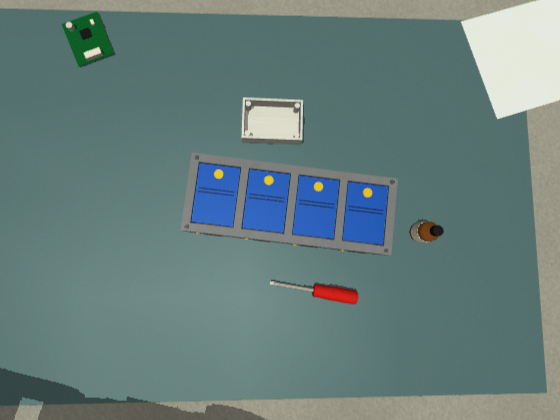

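View pics/side0.png

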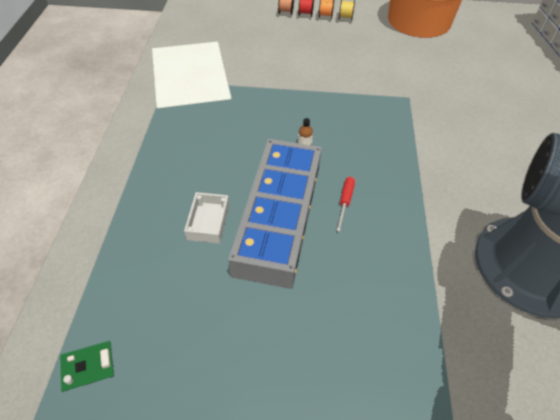

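Four dots found, and both views agree to about 1 mm. Next I shut the gripper and go above dot 1, with the jaw axis along the fixture's y.

```bash
cat >> h.py <<'E'
D=np.array([[609.8,44.3],[599.7,-40],[589.3,-124.6],[579,-209]])
th=-np.arctan2(30.7,253.5); FX=np.array([np.cos(th),np.sin(th)]); FY=np.array([-FX[1],FX[0]])
RG=np.array([[0,-FX[0],FY[0]],[0,-FX[1],FY[1]],[-1,0,0]])
def goto(i,dx,ztip):
    "shift to put the tip at fixture-x dx from dot i, height ztip"
    o=bot.get_obs();M=rot(o["tcp_rot"]);p=np.r_[D[i]+dx*FX,ztip+73]
    print("t",o["time_s"],"shift",(M.T@(p-o["tcp_pos"])).round(1),"turn",R.from_matrix(M.T@RG).as_rotvec().round(4),"F",o["ft_force"].round(2),"w",round(o["width"],3))
E
python3 -c "
from h import *
goto(0,0,150);goto(0,0,80)"
```

```text
t 0.1 shift [  80.7 -580.6 -357.8] turn [-1.263e-01 -1.100e-03 -1.000e-04] F [-0.36  0.53  0.58] w 1.0
t 0.1 shift [ 150.7 -580.6 -357.7] turn [-1.263e-01 -1.100e-03 -1.000e-04] F [-0.36  0.53  0.58] w 1.0
```

arm_command(moves="80 -580.6 -357.8 -0.126 -0.001 0;80 -580.6 -357.8 -0.126 -0.001 0;80 -580.6 -357.8 -0.126 -0.001 0;80 -580.6 -357.8 -0.126 -0.001 0;80 -580.6 -357.8 -0.126 -0.001 0;80 -580.6 -357.8 -0.126 -0.001 0;80 -580.6 -357.8 -0.126 -0.001 0;80 -580.6 -357.8 -0.126 -0.001 0;80 -580.6 -357.8 -0.126 -0.001 0;80 -580.6 -357.8 -0.126 -0.001 0;80 -580.6 -357.8 -0.126 -0.001 0;80 -580.6 -357.8 -0.126 -0.001 0", hand=-1)

```text
time_s: 1.1
tcp_pos: [479.8, 177.2, 245.5]
tcp_rot: [0.529, -0.469, 0.529, 0.469]
ft_force: [0.5, 1.2, -1.0]
width: -0.002
```

```bash
python3 -c "
from h import *
goto(0,0,90)"
```

```text
t 1.1 shift [  82.4 -145.1 -116.2] turn [-0.0004 -0.0001 -0.0004] F [ 0.54  1.24 -0.99] w -0.002
```

arm_command(moves="40 -145.1 -116.2 0 0 0;40 -145.1 -116.2 0 0 0;40 -145.1 -116.2 0 0 0;40 -145.1 -116.2 0 0 0;40 -145.1 -116.2 0 0 0;82 -145.1 -116.2 0 0 0;82 -145.1 -116.2 0 0 0;82 -145.1 -116.2 0 0 0;82 -145.1 -116.2 0 0 0")

```text
time_s: 1.85
tcp_pos: [609.8, 44.9, 164.5]
tcp_rot: [0.529, -0.469, 0.529, 0.469]
ft_force: [0.1, 0.2, 0.7]
width: -0.001
```

```bash
python3 -c "
from h import *
goto(0,0,72)
im,d=bot.capture('wrist');save('w1.png',im)"
```

```text
t 1.85 shift [19.5 -0.1 -0.6] turn [ 0.0002  0.     -0.0002] F [0.05 0.15 0.71] w -0.001
```

View pics/w1.png

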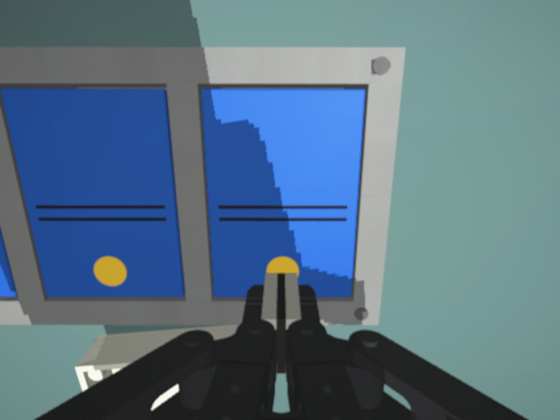

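The wrist view shows the shut fingertips over cover 1's dot at about (282,268), square to the cover. Now a gentle press.

arm_command(moves="8 0 -0.6 0 0 0;14 0 -0.6 0 0 0;18 0 -0.6 0 0 0;20 0 -0.6 0 0 0;21 0 -0.6 0 0 0;22 0 -0.6 0 0 0;22 0 -0.6 0 0 0;22 0 -0.6 0 0 0")

```text
time_s: 2.57
tcp_pos: [610.1, 44.4, 143.3]
tcp_rot: [0.529, -0.469, 0.529, 0.469]
ft_force: [-0.1, -0.7, -0.3]
width: -0.001
```

arm_command(moves="1 0 0 0 0 0;1.5 0 0 0 0 0;1.5 0 0 0 0 0;1.5 0 0 0 0 0")

```text
time_s: 2.9
tcp_pos: [610.3, 44.4, 142.0]
tcp_rot: [0.53, -0.47, 0.529, 0.469]
ft_force: [0.4, -0.5, 1.7]
width: -0.002
```

arm_command(moves="1 0 0 0 0 0;1.5 0 0 0 0 0;1.5 0 0 0 0 0;1.5 0 0 0 0 0")

```text
time_s: 3.23
tcp_pos: [610.4, 44.3, 141.2]
tcp_rot: [0.53, -0.47, 0.528, 0.469]
ft_force: [-2.9, 0.2, 7.9]
width: 0.001
```

Cover 1 springs back (7.9 N at about 1.8 mm), so it has a module under it. On to cover 2.

arm_command(moves="-15 0 0 0 0 0;-15 0 -40 0 0 0;-15 0 -84.8 0 0 0;-15 0 -84.8 0 0 0;-15 0 -84.8 0 0 0;-8 0 -84.8 0 0 0;-4 0 -84.8 0 0 0;-2 0 -84.8 0 0 0;-1 0 -84.8 0 0 0;0 0 -84.8 0 0 0;0 0 -84.8 0 0 0;0 0 -84.8 0 0 0")

```text
time_s: 4.23
tcp_pos: [600.1, -38.8, 141.3]
tcp_rot: [0.529, -0.47, 0.528, 0.469]
ft_force: [-3.4, 1.8, 6.4]
width: 0.001
```

Cover 2 resists as well, with 6.4 N at the same depth. Cover 3 is next.

arm_command(moves="-15 0 0 0 0 0;-15 0 -40 0 0 0;-15 0 -85.8 0 0 0;-15 0 -85.8 0 0 0;-15 0 -85.8 0 0 0;-8 0 -85.8 0 0 0;-4 0 -85.8 0 0 0;-2 0 -85.8 0 0 0;-1 0 -85.8 0 0 0;0 0 -85.8 0 0 0;0 0 -85.8 0 0 0;0 0 -85.8 0 0 0")

```text
time_s: 5.23
tcp_pos: [590.0, -123.8, 141.3]
tcp_rot: [0.529, -0.47, 0.528, 0.469]
ft_force: [-0.7, -0.4, -0.4]
width: -0.001
```

arm_command(moves="1 0 0 0 0 0;2 0 0 0 0 0;3 0 0 0 0 0;4 0 0 0 0 0;5 0 0 0 0 0;5 0 0 0 0 0")

```text
time_s: 5.73
tcp_pos: [589.9, -123.8, 136.1]
tcp_rot: [0.529, -0.47, 0.528, 0.469]
ft_force: [-0.7, -0.9, 0.3]
width: -0.001
```

Cover 3 tips with almost no force, so it is the empty bay. I press on to raise its plain end.

arm_command(moves="3 0.5 0 0 0 0;6 1 0 0 0 0;9 2 0 0 0 0;12 2 0 0 0 0;15 2 0 0 0 0;17 2 0 0 0 0;17 2 0 0 0 0")

```text
time_s: 6.32
tcp_pos: [587.8, -123.6, 118.5]
tcp_rot: [0.529, -0.469, 0.528, 0.469]
ft_force: [0.4, -0.1, 1.0]
width: 0.002
```

```bash
python3 -c "
from h import *
goto(2,0,46)
im,d=bot.capture('side');save('s1.png',cv2.resize(im[100:300,180:380],(600,600),interpolation=3))"
```

```text
t 6.3167 shift [-0.5 -1.6 -0.9] turn [0.0018 0.0007 0.0007] F [ 0.42 -0.12  0.98] w 0.002
```

View pics/s1.png

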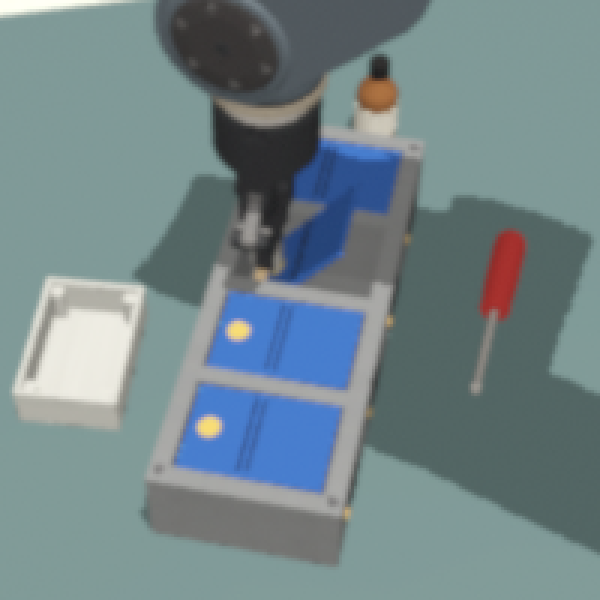

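The side view shows cover 3 tilted about 0.9 rad, with its raised end near crop pixel (345,200) and the others shut. I lift clear, move to the robot's side and come down behind the raised end.

arm_command(moves="-5 -2 0 0 0 0;-30 -2 0 0 0 0;-65 -2 0 0 0 0;-100 -2 0 0 0 0;-100 30 -0.9 0 0 0;-100 70 -0.9 0 0 0;-100 103 -0.9 0 0 0;-100 103 -0.9 0 0 0;-75 103 -0.9 0 0 0;-43 103 -0.9 0 0 0;-43 103 -0.9 0 0 0;-43 103 -0.9 0 0 0")

```text
time_s: 7.37
tcp_pos: [485.2, -112.2, 161.4]
tcp_rot: [0.529, -0.469, 0.529, 0.47]
ft_force: [0.9, -0.2, 0.9]
width: -0.0
```

```bash
python3 -c "
from h import *
goto(2,-105,88); goto(2,-30-2-11-6,88)
im,d=bot.capture('side');save('s2.png',cv2.resize(im[100:300,180:380],(600,600),interpolation=3))"
```

```text
t 7.3667 shift [0.4 0.2 0.2] turn [ 0.0017  0.0012 -0.0018] F [ 0.87 -0.17  0.89] w -0.0
t 7.3667 shift [  0.3 -55.8   0.1] turn [ 0.0017  0.0012 -0.0018] F [ 0.87 -0.17  0.89] w -0.0
```

View pics/s2.png

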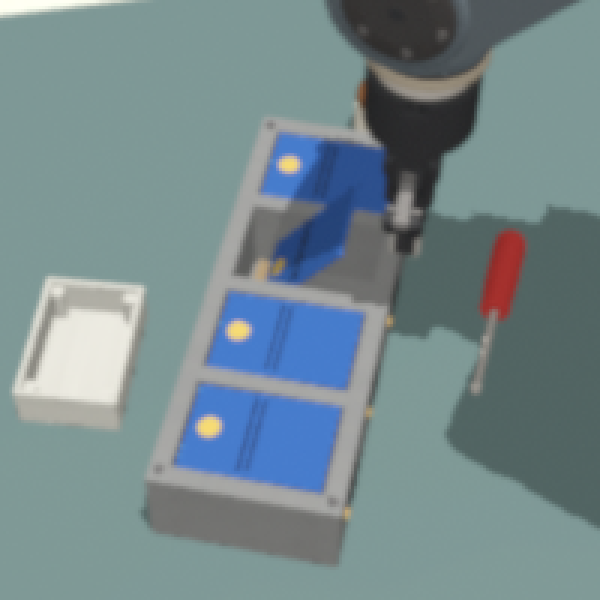

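The cover stayed tilted and the fingers stand behind its raised end. I push along the fixture's +x, then creep to the stop.

arm_command(moves="0 -8 0 0 0 0;0 -16 0 0 0 0;0 -23 0 0 0 0;0 -30 0 0 0 0;0 -36 0 0 0 0;0 -42 0 0 0 0;0 -47 0 0 0 0;0 -51 0 0 0 0;0 -54 0 0 0 0;0 -54 0 0 0 0")

```text
time_s: 8.25
tcp_pos: [540.0, -118.8, 162.5]
tcp_rot: [0.529, -0.47, 0.528, 0.469]
ft_force: [-0.6, -0.3, 0.4]
width: 0.002
```

arm_command(moves="0 -1 0 0 0 0;0 -2 0 0 0 0;0 -3 0 0 0 0;0 -4 0 0 0 0;0 -4 0 0 0 0")

```text
time_s: 8.67
tcp_pos: [543.5, -119.2, 162.5]
tcp_rot: [0.529, -0.469, 0.529, 0.47]
ft_force: [-5.1, 0.9, 3.8]
width: 0.002
```

arm_command(moves="0 -0.7 0 0 0 0;0 -1.4 0 0 0 0;0 -1.4 0 0 0 0;0 -1.4 0 0 0 0")

```text
time_s: 9.0
tcp_pos: [543.8, -119.3, 162.4]
tcp_rot: [0.528, -0.468, 0.529, 0.471]
ft_force: [-9.6, 0.5, 6.5]
width: 0.003
```

```bash
python3 -c "
from h import *
im,d=bot.capture('side');save('s3.png',cv2.resize(im[100:300,180:380],(600,600),interpolation=3))
im,d=bot.capture('wrist');save('w3.png',im)"
```

```text
(no output)
```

View pics/s3.png

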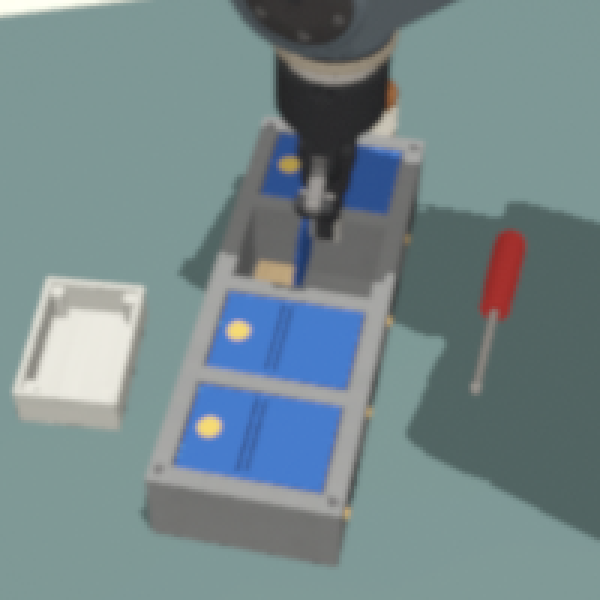

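View pics/w3.png

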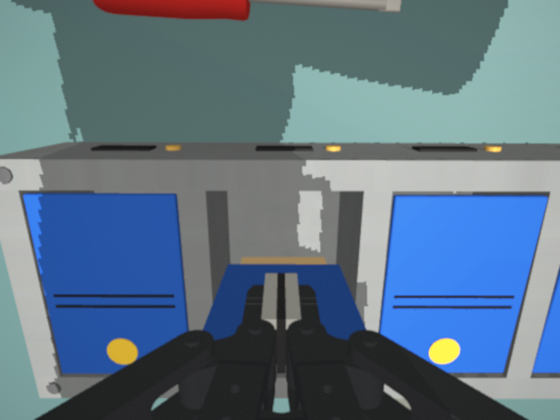

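Both views show cover 3 upright: edge-on in the side view at crop pixel (303,255). The force has also risen at the stop. I back straight off, lift and check.

arm_command(moves="0 2 0 0 0 0;0 6 0 0 0 0;0 20 0 0 0 0;0 50 0 0 0 0;-30 80 0 0 0 0;-65 110 0 0 0 0;-100 140 0 0 0 0;-130 140 0 0 0 0;-130 140 0 0 0 0;-130 140 0 0 0 0")

```text
time_s: 9.93
tcp_pos: [405.5, -103.1, 294.8]
tcp_rot: [0.529, -0.47, 0.529, 0.469]
ft_force: [-0.1, -0.0, -0.5]
width: -0.001
```

Run:
```python
from h import *
o=bot.get_obs();print(o["time_s"],o["tcp_pos"].round(1),o["ft_force"].round(1))
im,d=bot.capture('side');a=cv2.resize(im[110:280,210:350],(494,600),interpolation=3)
m=bot.camera_model('side');T=np.array(m["T"])
v,u=np.mgrid[0:420,0:560];P=np.stack([(u-m["cx"])/m["fx"]*d,-(v-m["cy"])/m["fy"]*d,-d],-1)@T[:3,:3].T+T[:3,3]
h=cv2.cvtColor(im,cv2.COLOR_RGB2HSV);b=(cv2.inRange(h,(105,120,40),(130,255,255))>0)&(d>0)
H=D[2]-30*FX;q=P-np.r_[H,68];x=q[...,:2]@FX;y=q[...,:2]@FY
s=b&(abs(y)<33)&(abs(x)<60)&(q[...,2]>6)
print(s.sum(),"z max",q[s][:,2].max());k=np.polyfit(q[s][:,2],x[s],1);print("x vs z fit",k,"tilt",np.pi/2+np.arctan(k[0]))
for i,c in enumerate((127.5-(-42.5)*-1,)): pass
for n,dy in((1,170),(2,85),(4,-85)):
    t=b&(abs(y-dy)<30)&(abs(x)<60);print(n,t.sum(),np.percentile(q[t][:,2],[5,50,95]).round(1))
im,d=bot.capture('top');c=cv2.resize(im[140:310,170:450],(800,486),interpolation=3)
print([ (p,ray('top',*p,70).round(1)) for p,_ in yellow(im)])
save('s4.png',a);save('t4.png',c)
```

```text
9.9333 [ 405.5 -103.1  294.8] [-0.1 -0.  -0.5]
86 z max 58.98370434758829
x vs z fit [-0.03163758 -1.59125368] tilt 1.5391692992948118
1 1133 [0.3 2.6 5.1]
2 970 [0.2 2.8 5.4]
4 675 [0.2 2.7 5.1]
[(array([218.3, 173.6]), array([609.8,  44.6,  70. ])), (array([268.2, 179.8]), array([599.6, -39.6,  70. ])), (array([367.2, 192.2]), array([ 578.9, -209. ,   70. ]))]
```

View pics/s4.png

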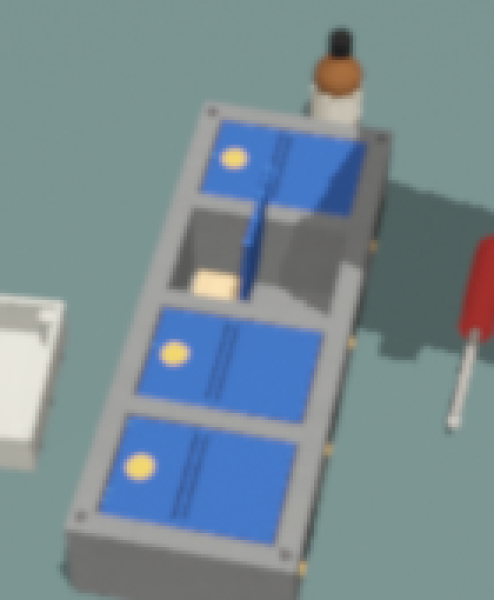

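The side view shows cover 3 upright at crop pixel (253,250), with a depth fit of about 1.54 rad. The others are shut and level, and the bystanders look undisturbed. I'm handing it in.

```bash
python3 -c "
from h import *
print(bot.close_job())"
```

```text
the job is handed in; nothing more can be done
None
```

Cover 3 is over the empty bay; it now stands fully open and upright, and covers 1, 2 and 4 are shut. I handed the job in at about 10 s, with the arm well clear of everything.

- **Finding the bay:** I pressed the dots in order. Cover 1 resisted with 7.9 N and cover 2 with 6.4 N, each about 2 mm down, so I left both alone. Cover 3 sank with about 1 N or less, so I never touched cover 4.
- **Opening it:** I pressed the dotted end down, then pushed the raised end over with the shut fingers until it hit its stop. The last push was about 10 N sideways and 6.5 N upward. I did not expect the upward part and put it down to friction.
- **Last checks:** With the arm clear, the depth image gave a tilt of about 1.54 rad, which matches the 1.5 rad stop within measuring error. It also showed the other covers level, and their dots had not moved by more than 0.2 mm in the top view.
- **Bystanders:** I checked these only by eye in the last side picture, which cut off part of the enclosure and the screwdriver. All three looked undisturbed.

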